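# Open the push-and-turn cap of the grinder cleaner

## Robot

A 7-joint arm with a two-finger parallel gripper is mounted at the origin on the work surface. World frame = base frame: x ahead of the robot, y to its left, z up, the work surface at z = 0. Lengths are in m, angles in rad, forces in N, time in s.
With the tool pointing down it reaches from about 0.425 to 0.925 m from the base axis. Payload 6.8 kg.
Tool frame: the origin (TCP) lies on the mounting face of the last link; the fingertips stand 173 mm ahead of it and the grasp point (between the pads) lies 155 mm ahead of it; z points along the fingers, y is the direction in which the jaws open and shut (so a half turn about z gives the same grasp; the last joint's range is limited). The gripper opens to 85 mm and grips with 20 to 120 N. Pads are 22 mm wide; open, the fingers measure 114 mm over their backs; the gripper's body (76 mm by 85 mm) begins 54 mm behind the grasp point. The pads swing forward as they close: fully open they stand 13 mm farther back than shut.
Start: joints at [1.164, 0.477, 0.022, 1.555, -0.011, 1.109, -0.083], TCP at [0.199, -0.645, 0.405] pointing down, gripper open.
Joint ranges: [-2.96, 2.96], [-0.34, 2.1], [-1.41, 1.46], [0.24, 2.44], [-1.37, 4.51], [0.17, 1.92], [-2.96, 2.96]. Speed limits (rad/s): [2.39, 2.39, 3.14, 3.14, 3.14, 3.14, 3.14].

## Interface

Orientations are given as a unit quaternion [w, x, y, z].
In Python, from station import sensors, read_camera, bot gives the robot as it stands. The module is installed in compiled form; this text tells all that it offers.
- The arm moves only by the tool play_rows, never from a script. Its argument "commands" is a list of rows, each a list of 4 numbers: the shift along the tool's x, y, z in m, then the turn about the tool's z in degrees. A call has 1 to 20 rows; each row shifts and turns the commanded pose from where the row before left it, along the tool's axes as they then stand; what a row does not reach is not made up. A row lasts 1/10 s, in which the tool goes at most 50 mm and 8.59 degrees, less where a joint would pass 70% of its speed; a pose out of reach is approached as far as the arm can. A call with a gripper value outside its range is refused whole. "claw" is the finger opening in m, from 0 to 0.0854, set as the call begins (left out, the last holds). The fingers move at their own pace and stop on an object; "force" is the grip in N (left out, the last holds). Time passes only in rows, so rows that do not move let the fingers close. It gives the time, the measured TCP pose, the force and the opening at its end, in the units of the state.
- sensors.get_obs(): the state, without advancing time (a new reading comes with each control period).
- read_camera(name): name is "scene" or "top" or "wrist"; returns a dict with "frame" (480x640x3 uint8, blue, green, red), "depth" (480x640 float32, m along the optical axis (not along the pixel's ray), 0 where there is no reading), "fx", "fy", "cx", "cy" (pixels), "rvec" (rotation vector, rad) and "tvec" (3), from world to camera coordinates, as OpenCV has them; the wrist camera has in their place "T_tool_cam" (4x4, takes a point from camera to tool coordinates, whose origin is the TCP and whose axes are the flange's). Camera axes: x right, y down, z forward; pixel columns grow to the right and rows downward; lengths in m; the calibration is good to about 2 mm. A picture is of the moment at which its call begins: read the wrist's pose just before it.
- bot.hand_in(): hands the job in, once; it reports no verdict.
The state is a dict: "t": time; "q": joint angles; "joint_vel": joint speeds; "joint_torque": joint torques, N m; "eef_pos": TCP position; "tool_rot": TCP orientation; "contact_force": force on the tool from outside, world axes, zero at the start; "torque": the same for the moment, N m; "gripper_width": opening from 0.0 (shut) to 1.0 (fully open).
Only numpy, scipy, OpenCV 4.12 (cv2) and the standard library are available. Lean on these libraries where they do the work, as an engineer would, in place of code of your own. Each camera call takes 0.05 s, during which the arm holds its last target.

## Task

It is time to clean the grinder: open the cleaner bottle that stands in the dark steel holder. Press its blue safety cap down against the spring, twist it anticlockwise (seen from above) while it is pressed until it is free, then lift it off and finish while still holding the cap, upright and a few centimetres clear above the bottle's mouth. Leave the green-capped bottle and everything else on the counter where it stands.

Things in the scene. Friction and masses are not known exactly. Their poses are not given: they have to be found in the camera images.
- cap_center (a point): Centre (half-way up) of the ribbed blue cap: 56 mm in diameter, 36 mm high, 40 g; a white line on its top along its +x, z up. It starts locked on the bottle, x along the bottle's x, centre 183 mm above the counter. Locked, it twists only 5 degrees. Pressed 4 to 7 mm, it twists anticlockwise seen from above (never clockwise); from 40 to 140 degrees it lifts straight off: a quarter turn is right.
- pad (a joint): Travel in m of the sprung grey pad in the bottle's neck that the cap rests on: 0 up, positive as the cap is pressed down. It takes about 4 N at first and 10.5 N at 0.007, where the cap meets the neck's rim. With the cap off, the pad's top is 197 mm above the counter.
- bottle: White cleaner bottle, 76 mm in diameter, fixed in a dark steel holder (base plate 110 x 110 x 6 mm) screwed to the counter: it cannot move. Origin: centre of the holder's underside, on the counter; z up; a red mark on the shoulder shows +x. Shoulder from 132 mm high (76 mm wide) to 146 mm (38 mm wide), then a neck 33 mm thick; the cap's skirt starts at 165 mm, pressed 158 mm.
- spare: Loose white bottle of the same shape with a green cap, 76 mm in diameter and 197 mm high, no holder; leave it alone. Origin at the centre of its underside.
- jebena: Orange ceramic coffee pot with spout and handle, 140 mm wide (spout to +y reaches 115 mm, handle to -y 87 mm from the axis), 218 mm high; leave it alone. Origin at the centre of its underside.
- cup_a: Glass cup, 64 mm in diameter, 85 mm high; leave it alone. Origin at the centre of its underside.
- cup_b: Glass cup, 64 mm in diameter, 85 mm high; leave it alone. Origin at the centre of its underside.
- pitcher: Steel milk pitcher, 88 mm in diameter, 100 mm high, handle reaching 74 mm to its +x; leave it alone. Origin at the centre of its underside. Farther out on this side, at the right (-y) end of the counter, stands a fixed white grinder 350 mm high, always beyond y = -0.45 m.
- tin: Tin with a paper label, 80 mm in diameter, 110 mm high; leave it alone. Origin at the centre of its underside.
Not all that is in view belongs to the job. What is meant by the part that bears cap_center is not brown, and is the larger of those in its own colour.

How it is judged:
By the outcome, as a careful person would: the job done as asked, in the order asked, and still so for the second after the job is handed in, while the arm keeps its last pose, push and grip.
It also fails if it takes over 38 s, if anything falls off the work surface, if the arm or the gripper's body presses on something with over 40 N, if the wrist force passes 120 N, or if a joint passes its speed limit or range.

## Working session

There is one attempt and no reset: what is moved stays moved. The work goes in short steps, Python scripts to look and compute and a tool call to move; the robot and the scene stay as the last step left them, time stands still between calls to the robot, and variables do not carry over. Pictures are saved under pics/ and viewed, and the job is handed in when it is done.

Besides the shell and the picture viewer there is one more tool, called after "Emit:" in YAML: its name, and indented under it one key for each argument. play_rows: Moves the arm, as the interface text tells. Its arguments: {"type":"object","properties":{"commands":{"type":"array"},"claw":{"type":"number"},"force":{"type":"number"}},"required":["commands"]}

```bash
mkdir -p pics; python3 - <<'E'
from station import sensors, read_camera
import cv2,numpy as np
print(sensors.get_obs())
for n in ["scene","top"]:
    c=read_camera(n); cv2.imwrite(f"pics/{n}0.png",c["frame"])
    np.savez(f"{n}0.npz",**{k:v for k,v in c.items()})
    print(n,{k:c[k] for k in c if k not in("frame","depth")})
E
```

```text
{'t': 0.0, 'q': array([ 1.16391909,  0.47783419,  0.02235709,  1.55646403, -0.01149063,
        1.1093032 , -0.08310116]), 'joint_vel': array([-0.00051937,  0.00066605,  0.00039761, -0.00095731, -0.00027274,
       -0.00065018, -0.00122121]), 'joint_torque': array([-7.92009837e-05, -5.96452832e+01,  1.60824817e+00, -2.81201470e+01,
        1.25735908e-02,  9.50448884e-03, -3.47862760e-05]), 'eef_pos': array([ 0.19860388, -0.64483146,  0.40369759]), 'tool_rot': array([-9.14681507e-04,  9.88861144e-01,  1.48838011e-01, -2.17342064e-04]), 'contact_force': array([0.32491131, 0.32430053, 0.14330277]), 'torque': array([-0.00521034,  0.00909173, -0.00639286]), 'gripper_width': 1.002352997075276}
scene {'fx': 451.16723172127996, 'fy': 451.16723172127996, 'cx': 315.07590683509477, 'cy': 246.6364315677153, 'rvec': array([ 1.80550497,  1.44427595, -0.72060769]), 'tvec': array([-0.13972677, -0.24442779,  1.7472752 ])}
top {'fx': 599.3915846909622, 'fy': 599.3915846909622, 'cx': 314.0143923884864, 'cy': 245.91384722328542, 'rvec': array([ 2.1014656 , -2.12848964,  0.18873195]), 'tvec': array([0.03371199, 0.62932181, 1.46645495])}
```

View pics/scene0.png

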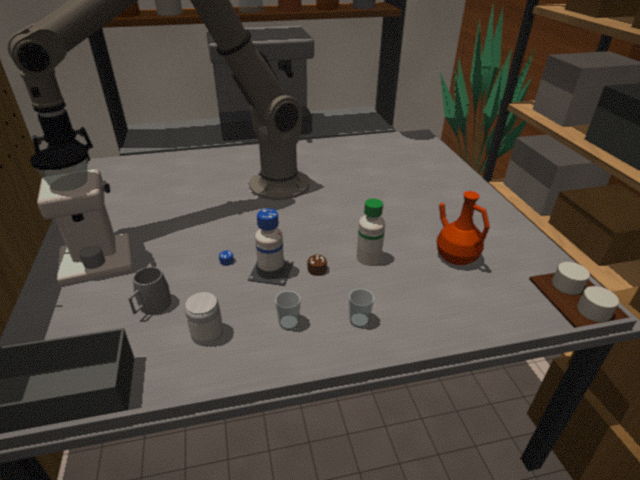

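View pics/top0.png

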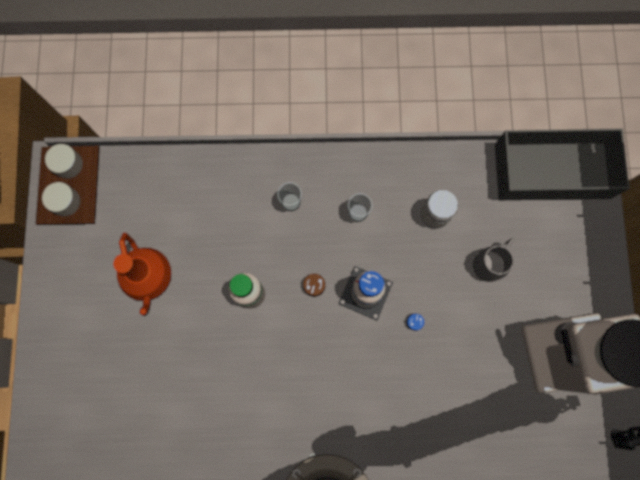

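```bash
cat > h.py <<'E'
import numpy as np,cv2
def ray(c,uv):
    R,_=cv2.Rodrigues(np.array(c["rvec"])); t=np.array(c["tvec"]).ravel()
    d=R.T@np.array([(uv[0]-c["cx"])/c["fx"],(uv[1]-c["cy"])/c["fy"],1]); return -R.T@t,d
def onz(c,uv,z):
    o,d=ray(c,uv); return o+d*(z-o[2])/d[2]
def pts(c):
    D=c["depth"];v,u=np.mgrid[:480,:640]
    R,_=cv2.Rodrigues(np.array(c["rvec"])); t=np.array(c["tvec"]).ravel()
    P=np.stack([(u-c["cx"])/c["fx"]*D,(v-c["cy"])/c["fy"]*D,D],-1)
    return (P-t)@R
E
python3 - <<'E'
from h import *
np.set_printoptions(precision=4,suppress=True)
for n in ["top","scene"]:
    c=dict(np.load(n+"0.npz")); c={k:(v if v.ndim else float(v)) for k,v in c.items()}
    hsv=cv2.cvtColor(c["frame"],cv2.COLOR_BGR2HSV)
    m=cv2.inRange(hsv,(105,110,60),(125,255,255))
    P=pts(c)
    N,l,s,ce=cv2.connectedComponentsWithStats(m)
    for i in range(1,N):
        if s[i,4]<30: continue
        q=P[(l==i)&(c["depth"]>0)]
        print(n,s[i],ce[i],"med",np.median(q,0),"max z",np.percentile(q[:,2],95))
        top=q[q[:,2]>0.197]
        if len(top)>20: print(" top extent",top.min(0),top.max(0),top.mean(0),len(top),"minEncl", cv2.minEnclosingCircle(top[:,:2].astype(np.float32)))
    if n=="top":
        f=c["frame"][240:340,320:440]; cv2.imwrite("pics/topcrop.png",cv2.resize(f,None,fx=6,fy=6,interpolation=cv2.INTER_CUBIC)[:600,:720])
        for uv in [(525,320),(530,390),(630,440),(540,350)]: print(uv,P[uv[1],uv[0]])
        # tall stuff region
        k=(P[...,2]>0.12)&(P[...,2]<0.6)&(c["depth"]>0)&(P[...,1]<-0.4); print("grinder ext",P[k].min(0),P[k].max(0))
E
```

```text
top [359 272  25  24 376] [370.9734 283.7872] med [ 0.5125 -0.1052  0.2003] max z 0.20519652512071002
 top extent [ 0.4875 -0.1328  0.197 ] [ 0.5403 -0.0796  0.209 ] [ 0.5138 -0.1067  0.2011] 310 minEncl ((0.5150336623191833, -0.10584133118391037), 0.027834706008434296)
top [407 314  17  16 172] [414.3721 322.1977] med [ 0.4359 -0.2258  0.0264] max z 0.0320341709651788
(525, 320) [ 0.4399 -0.5173 -0.0074]
(530, 390) [ 0.2638 -0.5144 -0.0022]
(630, 440) [ 0.1852 -0.581   0.3488]
(540, 350) [ 0.3624 -0.5369  0.0281]
grinder ext [ 0.1651 -0.6748  0.1201] [ 0.4355 -0.5048  0.3533]
scene [257 208  21  22 256] [265.9141 217.5039] med [ 0.531  -0.114   0.1977] max z 0.20090242342530112
 top extent [ 0.4878 -0.1341  0.197 ] [ 0.5451 -0.0806  0.2024] [ 0.5192 -0.1074  0.1993] 145 minEncl ((0.5177299380302429, -0.10574636608362198), 0.030182013288140297)
scene [219 251  14  14 107] [225.0187 256.3738] med [ 0.4492 -0.2343  0.0234] max z 0.02696550749994304
```

View pics/topcrop.png

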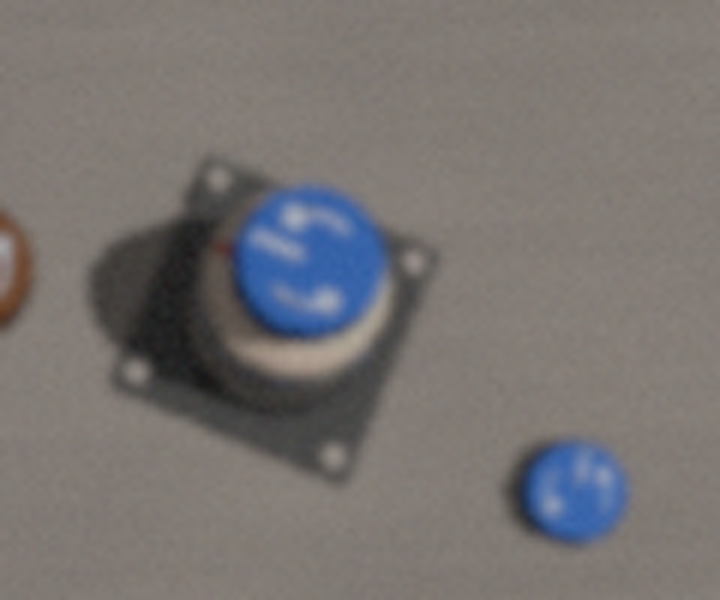

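Emit:
play_rows:
  commands:
    - [0, 0, -0.035, 0]
    - [0, 0, -0.035, 0]
    - [0, 0, -0.035, 0]
    - [0, 0, -0.035, 0]
    - [0.0288, -0.0264, 0, 0]
    - [0.0288, -0.0264, 0, 0]
    - [0.0288, -0.0264, 0, 0]
    - [0.0288, -0.0264, 0, 0]
    - [0.0288, -0.0264, 0, 0]
    - [0.0288, -0.0264, 0, 0]
    - [0.0288, -0.0264, 0, 0]
    - [0.0288, -0.0264, 0, 0]
    - [0.0288, -0.0264, 0, 0]
    - [0.0288, -0.0264, 0, 0]
    - [0.0288, -0.0264, 0, 0]
    - [0.0288, -0.0264, 0, 0]
    - [0.0288, -0.0264, 0, 0]
    - [0.0288, -0.0264, 0, 0]
    - [0.0288, -0.0264, 0, 0]
    - [0.0288, -0.0264, 0, 0]
  claw: 0.0854

```text
t: 2.1
eef_pos: [0.5151, -0.1044, 0.5444]
tool_rot: [0.0, 0.989, 0.149, -0.0]
contact_force: [0.6, -0.1, 0.8]
gripper_width: 1.002
```

Emit:
play_rows:
  commands:
    - [0, 0, 0.03, 0]
    - [0, 0, 0.03, 0]
    - [0, 0, 0, 0]
    - [0, 0, 0, 0]

```text
t: 2.5
eef_pos: [0.5147, -0.106, 0.4849]
tool_rot: [-0.0, 0.989, 0.149, -0.001]
contact_force: [0.7, -0.2, 0.3]
gripper_width: 1.001
```

```bash
cat > w.py <<'E'
from h import *
from station import sensors, read_camera
from scipy.spatial.transform import Rotation as Ro
import sys
np.set_printoptions(precision=4,suppress=True)
o=sensors.get_obs(); c=read_camera("wrist"); cv2.imwrite(f"pics/{sys.argv[1]}.png",c["frame"])
q=o["tool_rot"]; R=Ro.from_quat([q[1],q[2],q[3],q[0]]).as_matrix()
T=np.eye(4);T[:3,:3]=R;T[:3,3]=o["eef_pos"]; T=T@c["T_tool_cam"]
print("t",o["t"],"q",o["q"],"pos",o["eef_pos"],"F",o["contact_force"],"M",o["torque"],"w",o["gripper_width"]); print(R)
D=c["depth"];v,u=np.mgrid[:480,:640]
P=np.stack([(u-c["cx"])/c["fx"]*D,(v-c["cy"])/c["fy"]*D,D],-1)@T[:3,:3].T+T[:3,3]
hsv=cv2.cvtColor(c["frame"],cv2.COLOR_BGR2HSV)
m=cv2.inRange(hsv,(105,110,50),(125,255,255))
N,l,s,ce=cv2.connectedComponentsWithStats(m)
for i in range(1,N):
    if s[i,4]<100: continue
    k=(l==i)&(D>0); p=P[k]; print(s[i],ce[i],np.median(p,0))
    tp=p[(p[:,2]>.192)]
    if len(tp)>50: 
        print("circle",cv2.minEnclosingCircle(tp[:,:2].astype(np.float32)),"z",np.median(tp[:,2]), tp.min(0),tp.max(0))
        e=cv2.fitEllipse(max(cv2.findContours((l==i).astype(np.uint8),0,1)[0],key=len)); print("ell",e)
        d=T[:3,:3]@np.array([(e[0][0]-c["cx"])/c["fx"],(e[0][1]-c["cy"])/c["fy"],1]); print("ray@.201",T[:3,3]+d*(.201-T[2,3])/d[2])
E
python3 w.py w1
```

```text
t 2.5 q [ 0.4382  0.1878 -0.4056  1.7866  0.0794  1.1844 -1.2634] pos [ 0.5147 -0.106   0.4849] F [ 0.7344 -0.1765  0.3212] M [ 0.014   0.0263 -0.0182] w 1.0005900999463002
[[ 0.9558  0.294  -0.0011]
 [ 0.294  -0.9558  0.0003]
 [-0.001  -0.0006 -1.    ]]
[ 284  194   74   76 3576] [320.9897 232.7785] [ 0.5189 -0.1069  0.2017]
circle ((0.5170129537582397, -0.10709840059280396), 0.029270639643073082) z 0.2017329246575883 [ 0.4891 -0.1355  0.192 ] [ 0.5463 -0.0782  0.2046]
ell ((320.3839416503906, 232.6511688232422), (70.33780670166016, 73.4637451171875), 174.21456909179688)
ray@.201 [ 0.5198 -0.1061  0.201 ]
[374 259  31  34 650] [388.8215 276.7662] [ 0.4419 -0.2289  0.0271]
```

View pics/w1.png

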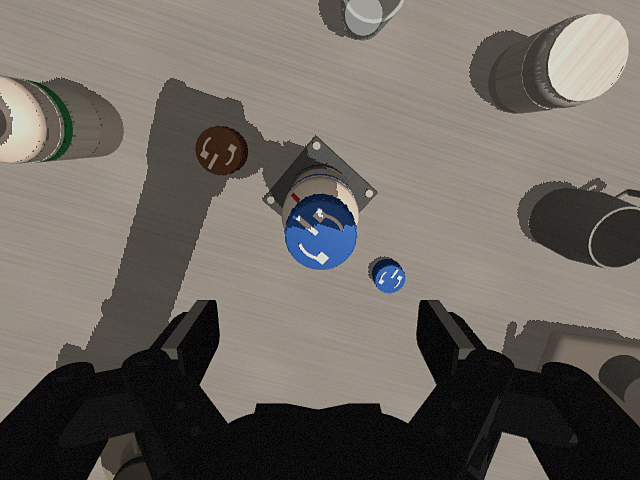

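Emit:
play_rows:
  commands:
    - [0.0014, 0.0015, 0, 0]
    - [0, 0, 0.02, 0]
    - [0, 0, 0.02, 0]
    - [0, 0, 0.02, 0]
    - [0, 0, 0.02, 0]
    - [0, 0, 0.02, 0]
    - [0, 0, 0.02, 0]
    - [0, 0, 0.015, 0]
    - [0, 0, 0.01, 0]
    - [0, 0, 0.005, 0]
    - [0, 0, 0, 0]
    - [0, 0, 0, 0]

```text
t: 3.75
eef_pos: [0.517, -0.1069, 0.3356]
tool_rot: [0.0, 0.989, 0.149, 0.001]
contact_force: [-0.2, 0.3, -0.1]
gripper_width: 0.998
```

```bash
python3 w.py w2
```

```text
t 3.75 q [ 0.4065  0.346  -0.3885  1.9535  0.1689  0.8717 -1.3424] pos [ 0.517  -0.1069  0.3356] F [-0.159   0.2619 -0.056 ] M [-0.0417 -0.0012  0.0118] w 0.9975842344446494
[[ 0.9557  0.2942  0.0014]
 [ 0.2942 -0.9558 -0.0003]
 [ 0.0013  0.0007 -1.    ]]
[271 201  98  27 277] [319.4801 208.4621] [ 0.5526 -0.0962  0.1036]
[  241   252   185   158 17899] [324.8558 332.709 ] [ 0.5246 -0.1063  0.2015]
circle ((0.518090546131134, -0.10680077970027924), 0.029033692553639412) z 0.20172107204684106 [ 0.4925 -0.1354  0.192 ] [ 0.5465 -0.0782  0.238 ]
ell ((325.11614990234375, 332.0623474121094), (148.52859497070312, 173.24118041992188), 98.95335388183594)
ray@.201 [ 0.5271 -0.1063  0.201 ]
```

View pics/w2.png

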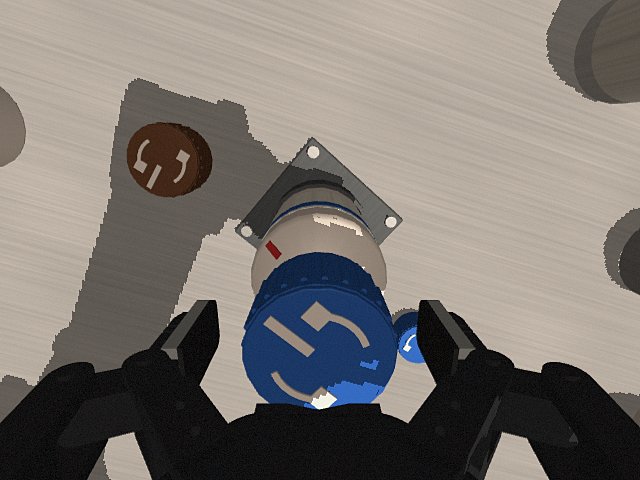

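The blue cap's top sits around (320,345), between the pads at columns 215 and 420, with the line on it pointing up and left towards the red mark at (273,250). I'll grip now.

Emit:
play_rows:
  commands:
    - [0, 0, 0, 0]
    - [0, 0, 0, 0]
    - [0, 0, 0, 0]
    - [0, 0, 0, 0]
    - [0, 0, 0, 0]
    - [0, 0, 0, 0]
    - [0, 0, 0, 0]
    - [0, 0, 0, 0]
  claw: 0.04
  force: 70

```text
t: 4.6
eef_pos: [0.5167, -0.1069, 0.3348]
tool_rot: [0.0, 0.989, 0.149, 0.0]
contact_force: [0.7, -0.7, 3.5]
gripper_width: 0.641
```

Emit:
play_rows:
  commands:
    - [0, 0, 0.001, 0]
    - [0, 0, 0.001, 0]
    - [0, 0, 0.001, 0]
    - [0, 0, 0.001, 0]
    - [0, 0, 0.001, 0]
    - [0, 0, 0, 0]
    - [0, 0, 0, 0]

```text
t: 5.3
eef_pos: [0.5167, -0.1069, 0.3301]
tool_rot: [0.0, 0.989, 0.149, 0.0]
contact_force: [-0.8, -0.8, 9.1]
gripper_width: 0.643
```

Emit:
play_rows:
  commands:
    - [0, 0, 0, -4]
    - [0, 0, 0, -4]
    - [0, 0, 0, -4]
    - [0, 0, 0, -4]
    - [0, 0, 0, -4]
    - [0, 0, 0, 0]

```text
t: 5.9
eef_pos: [0.5171, -0.1067, 0.3303]
tool_rot: [0.0, 0.948, 0.319, 0.001]
contact_force: [0.3, -0.3, 8.7]
gripper_width: 0.64
```

```bash
python3 w.py w3
```

```text
t 5.9 q [ 0.463   0.363  -0.4593  1.9541  0.2076  0.8683 -1.026 ] pos [ 0.5171 -0.1067  0.3303] F [ 0.3418 -0.3232  8.7313] M [-0.0312  0.0446  0.0529] w 0.6401571163633628
[[ 0.7961  0.6051  0.0017]
 [ 0.6051 -0.7961  0.0001]
 [ 0.0014  0.001  -1.    ]]
[266 204 104  28 300] [318.0967 211.1433] [ 0.5473 -0.0842  0.1035]
[  241   252   154   158 17056] [318.6502 332.1544] [ 0.5248 -0.1014  0.1965]
circle ((0.517566978931427, -0.10712951421737671), 0.028942683711647987) z 0.1966503655641775 [ 0.4904 -0.1347  0.192 ] [ 0.5459 -0.0784  0.2326]
ell ((318.46319580078125, 331.01116943359375), (150.8279571533203, 158.46435546875), 119.01831817626953)
ray@.201 [ 0.5281 -0.0988  0.201 ]
```

View pics/w3.png

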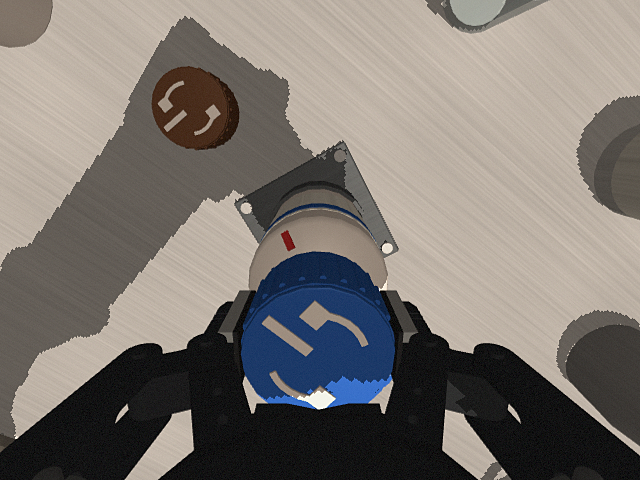

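The cap turned with the jaws: its line is unchanged in the picture while the red mark moved to (288,240). It is pressed about 5 mm, so I'll continue to 90°.

Emit:
play_rows:
  commands:
    - [0, 0, 0.0005, -5]
    - [0, 0, 0, -5]
    - [0, 0, 0, -5]
    - [0, 0, 0, -5]
    - [0, 0, 0, -5]
    - [0, 0, 0, -5]
    - [0, 0, 0, -5]
    - [0, 0, 0, -5]
    - [0, 0, 0, -5]
    - [0, 0, 0, -5]
    - [0, 0, 0, -5]
    - [0, 0, 0, -5]
    - [0, 0, 0, -5]
    - [0, 0, 0, -5]
    - [0, 0, 0, 0]
    - [0, 0, 0, 0]

```text
t: 7.55
eef_pos: [0.5172, -0.1066, 0.3299]
tool_rot: [0.001, 0.594, 0.805, 0.001]
contact_force: [-0.2, 0.8, 8.8]
gripper_width: 0.644
```

```bash
python3 w.py w4
```

```text
t 7.55 q [ 0.6659  0.4164 -0.7183  1.9416  0.3446  0.9061  0.0733] pos [ 0.5172 -0.1066  0.3299] F [-0.2179  0.8279  8.8401] M [ 0.0629 -0.1152  0.0468] w 0.644353318931725
[[-0.2947  0.9556  0.002 ]
 [ 0.9556  0.2947  0.0003]
 [-0.0004  0.002  -1.    ]]
[266 202 100  27 304] [315.9112 209.0888] [ 0.5066 -0.0712  0.1034]
[  241   251   154   158 16988] [318.3507 332.1187] [ 0.5162 -0.0979  0.1961]
circle ((0.5189512968063354, -0.10639579594135284), 0.02869591675698757) z 0.19628276335186573 [ 0.4904 -0.131   0.192 ] [ 0.5475 -0.0782  0.2311]
ell ((318.2404479980469, 330.8092346191406), (150.85841369628906, 157.78616333007812), 120.04074096679688)
ray@.201 [ 0.5146 -0.0936  0.201 ]
[ 173  301   46   49 1168] [193.0728 321.1858] [ 0.4347 -0.2184  0.0267]
```

View pics/w4.png

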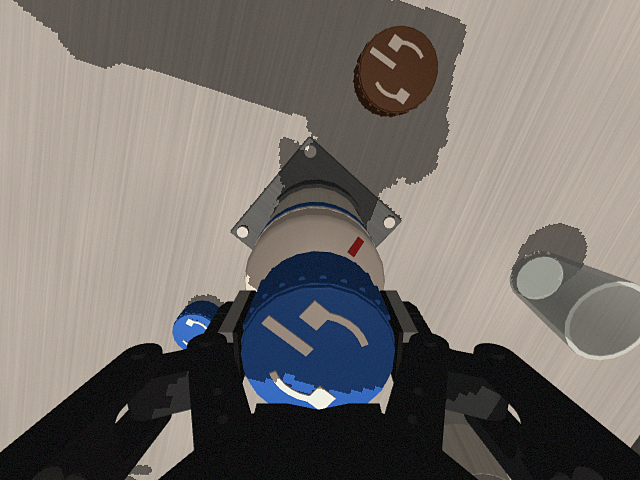

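Turned 90°: the line is still fixed to the jaws and the red mark is now at (355,245). Next I'll lift.

Emit:
play_rows:
  commands:
    - [0, 0, -0.003, 0]
    - [0, 0, -0.003, 0]
    - [0, 0, -0.004, 0]
    - [0, 0, -0.005, 0]
    - [0, 0, -0.005, 0]
    - [0, 0, -0.005, 0]
    - [0, 0, 0, 0]

```text
t: 8.3
eef_pos: [0.5167, -0.1068, 0.3549]
tool_rot: [0.0, 0.594, 0.804, 0.0]
contact_force: [-0.1, 0.3, -0.7]
gripper_width: 0.64
```

Emit:
play_rows:
  commands:
    - [0, 0, -0.01, 0]
    - [0, 0, -0.01, 0]
    - [0, 0, -0.01, 0]
    - [0, 0, -0.01, 0]
    - [0, 0, -0.01, 0]
    - [0, 0, 0, 0]
    - [0, 0, 0, 0]
    - [0, 0, 0, 0]

```text
t: 9.1
eef_pos: [0.5163, -0.1069, 0.4038]
tool_rot: [-0.0, 0.594, 0.804, -0.0]
contact_force: [-0.0, -0.4, -0.7]
gripper_width: 0.645
```

```bash
python3 w.py w5; python3 - <<'E'
from h import *
from station import read_camera
c=read_camera("scene"); cv2.imwrite("pics/s5.png",cv2.resize(c["frame"][150:330,150:420],None,fx=2.9,fy=2.9)[:522,:783])
P=pts(c);m=cv2.inRange(cv2.cvtColor(c["frame"],cv2.COLOR_BGR2HSV),(105,110,50),(125,255,255))
n,l,s,ce=cv2.connectedComponentsWithStats(m)
for i in range(1,n):
    if s[i,4]>30: p=P[(l==i)&(c["depth"]>0)]; print(s[i],np.percentile(p,[5,50,95],axis=0))
t=read_camera("top"); cv2.imwrite("pics/t5.png",t["frame"])
E
```

```text
t 9.1 q [ 0.7131  0.3254 -0.7578  1.8683  0.2562  1.0482  0.1506] pos [ 0.5163 -0.1069  0.4038] F [-0.0477 -0.4046 -0.7415] M [-0.0125 -0.0661 -0.0001] w 0.644974899533208
[[-0.2942  0.9557 -0.0008]
 [ 0.9557  0.2942  0.0001]
 [ 0.0003 -0.0007 -1.    ]]
[  241   251   154   158 16836] [318.4401 332.5459] [ 0.515  -0.0984  0.2699]
circle ((0.516815721988678, -0.10556897521018982), 0.02879025787115097) z 0.269914675343221 [ 0.4881 -0.1314  0.2336] [ 0.5446 -0.0776  0.3056]
ell ((318.23992919921875, 331.0317687988281), (150.54898071289062, 157.0867156982422), 116.92378997802734)
ray@.201 [ 0.527  -0.1374  0.201 ]
[201 272  42  41 970] [220.2814 290.2103] [ 0.4382 -0.2222  0.0269]
[255 187  12  21 180] [[ 0.50269108 -0.13286606  0.23750279]
 [ 0.53570925 -0.12043174  0.26071866]
 [ 0.5448727  -0.10920514  0.2685499 ]]
[258 247  23   6  45] [[ 0.53672985 -0.13797203  0.09535679]
 [ 0.55123101 -0.11505687  0.09926757]
 [ 0.55716621 -0.08706599  0.10262075]]
[219 251  14  14 142] [[ 0.42814767 -0.24775186  0.00283117]
 [ 0.45286272 -0.23075247  0.02230987]
 [ 0.4617721  -0.21451952  0.02604683]]
```

View pics/w5.png

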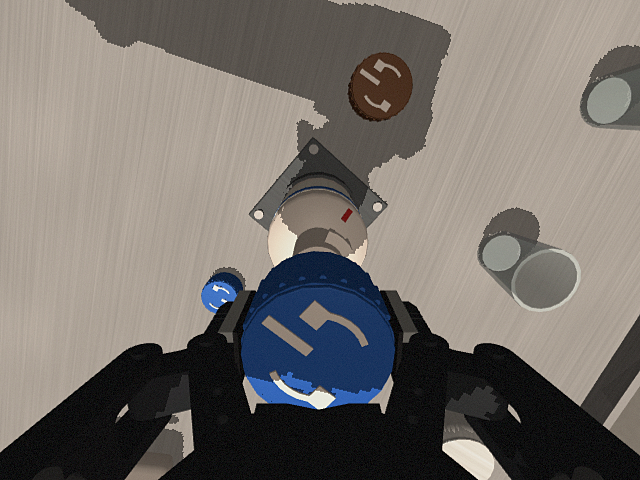

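View pics/s5.png

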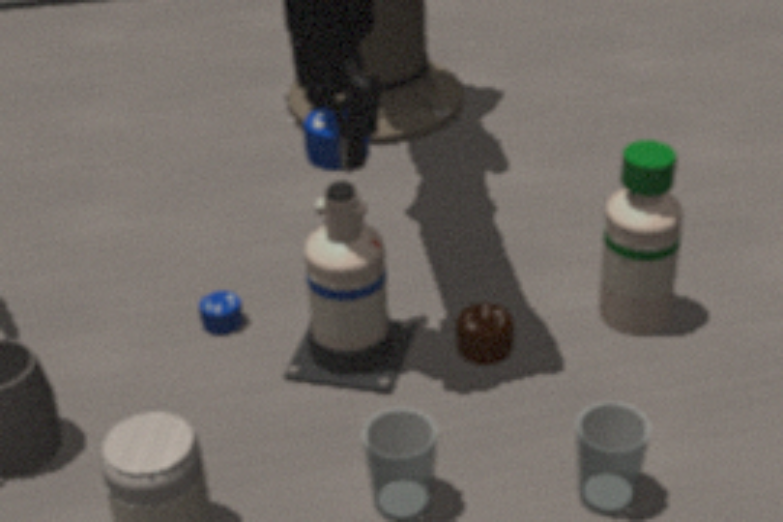

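View pics/t5.png

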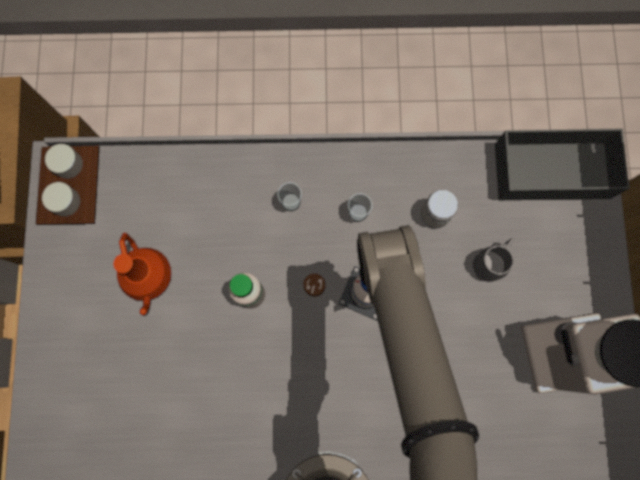

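The cap is off. Its top is at 0.270 m, so its skirt is at about 0.234 m, 37 mm above the pad. It is upright in the jaws (wrist view (320,340)), and the bare neck shows below it. Nothing else has moved, so I'm handing in.

```bash
python3 -c "
from station import bot,sensors
print(bot.hand_in()); o=sensors.get_obs(); print(o['t'],o['eef_pos'],o['gripper_width'])"
```

```text
the job is handed in; nothing more can be done
None
the job is handed in; nothing more can be done
```

The cleaner bottle is open. I gripped the blue cap at 70 N, pressed it down about 5 mm (about 9 N), and turned it 90° anticlockwise. I then lifted it straight off and handed the job in at about 9 s with the cap still held.

- **Cap:** it is upright, with its top at 0.270 m. That puts the skirt about 37 mm above the neck's pad, and the bare neck shows in the scene camera. The jaw opening held steady, and the line on the cap stayed fixed relative to the jaws, so it did not slip.
- **Surroundings:** comparing the top views by eye, the green-capped bottle, pot, cups, pitcher and tin stand where they were. The loose small blue and brown caps have not moved either.
- **Forces:** the highest reading I saw between moves was about 9 N, well under the limits.
- **Disagreement:** the camera estimates of the cap's centre differed by about 3 mm in x (0.515 to 0.518 m). I used 0.517 m, and the small side forces during the press and twist agreed with it.

The hand-in reports no verdict, and I could not read the robot's state afterwards.

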